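# Draw the filter tray of the fume extractor with the pull hook

### The job

The solder-fume extractor is due for a new filter: take the pull hook from its rest, catch it in the finger hole of the tray's yellow tab and gently draw the tray out until you feel it come up firmly against its stop. Do not touch the dirty tray with the gripper and keep clear of the visor that hangs over the tab. Then put the hook back in its rest as you found it, and leave the tray drawn out and the other things on the bench where they are.

Things in the scene. Friction and masses are not known exactly. Their poses are not given: they have to be found in the camera images.
- extractor: Grey bench-top fume extractor, fixed, 200 deep (x) x 250 wide (y) x 220 high. Origin: centre of its underside on the bench. Its tray side is the -x side (towards the robot), +x points to its back. The tray slides out along -x. With the tray home its upright front plate (150 wide, 45 to 95 high) faces -x at x = -106.
- visor: Clear tinted visor fixed to the extractor, same frame, 230 wide, 4 thick. It slopes forward and down from x = -93, z = 218 to a blue-edged lip ending at x = -151, z = 158, so it hangs over the whole tab, nearly 90 above it. A tool held upright cannot get to the hole; one leaning 35 to 45 degrees, top end towards the robot, can. Brittle: do not push on it.
- tray (a joint): How far the filter tray is out, m: 0 fully home. It runs out to a hidden, rigid travel stop, set differently on each machine, somewhere from 0.080 to 0.094; only feeling it, or seeing the tray stand still, tells where. The tray stays where it is left. Sliding friction 2.5 N plus 12 N s/m. It may start up to 12 mm out.
- tab_hole (a point): Centre (also in thickness) of the round finger hole, 30 diameter, in the tray's yellow pull tab. Moves with the tray; axes as extractor. The tab is a level plate 4 thick, 66 wide, its middle 70 above the bench, nothing beneath. It projects 48 from the front plate; the hole's centre is 25 from that plate and 23 from the tab's free (-x) edge: a strip 8 wide is left in front.
- hook_grip (a point): Point on the axis of the pull hook's orange handle, 22 below its top end: the middle of the part standing free of the rest. z runs up the handle, away from the bend. The handle is 80 long and flat: 18 across y (grip it so), 24 along x. The bend is 118 below this point along -z.
- hook_bend (a point): Centre of the hook's bend, where shaft and tip meet. Same axes as hook_grip. The shaft is 60 long from the handle's lower end to here, 6 diameter. The tip, 20 long, 6 diameter, round-ended, points 15 degrees past square to the shaft, away from the handle: its end is at x = -19, z = -5 from here.
- hook: The loose pull hook as a whole, 75 g, 145 long: orange handle, steel shaft, bent steel tip. Origin and axes as hook_bend. In its rest the tip points down and to the rest's -x side.
- rest: Dark tool rest, fixed: base 130 (x) x 90 (y) x 12 high, yellow pad, sloping open cradle. Origin: centre of underside. The hook leans in it 35 degrees from vertical, top end towards -x. Cheeks 24 apart (y) flank the handle's lowest 32, over two ledges; the handle's end stands on a fork. A gap 12 wide in ledges and fork lets shaft and tip pass along the hook's axis or straight up.
- rest_grip (a point): Fixed point of the rest: where hook_grip is when the hook is home (x = -7.7, z = 132.7 from rest). Axes as rest.
- rest_bend (a point): Fixed point of the rest: where hook_bend is when the hook is home (x = 60, z = 36 from rest). Axes as rest.
- station: Bystander: loose dark soldering station, 130 x 100 x 75 high, origin centre of underside.
- spool: Bystander: loose blue spool of solder, 60 diameter, 40 high, origin centre of underside.
- flux: Bystander: loose white flux bottle with red cap, 40 diameter, 85 high, origin centre of underside.
- pliers: Bystander: loose red-handled pliers lying flat, 120 x 45 x 11 high, origin under the joint.
Not all that is in view belongs to the job. What is meant by the hook is not purple, and is the smaller of those in its own colour.

How it is judged (in metres and radians):
On the way, in this order (a step that is already met when the one before it is completed fails the run):
1. the tray is being drawn by the hook: more than 30 mm out, with the hook pulling on it (value of joint tray above 0.03 m and contact force between hook and tray above 0.5 N), for 0.1 s.
2. the tray has come up against its stop: it stands still, more than 77 mm out, while the hook still pulls on it with more than 4.5 N (value of joint tray above 0.077 m and velocity of joint tray between -0.005 and 0.005 m/s and contact force between hook and tray above 4.5 N), for 0.04 s.
At the end, for the whole second after the job is handed in: The tray is still more than 77 mm out (its stop is at 80 to 94 mm); the hook lies home and still in its rest (grip point within 10 mm and bend within 12 mm of their home points); station, spool, bottle and pliers are within 20 mm of where they were (value of joint tray above 0.077 m and distance between hook_grip and rest_grip below 0.01 m and distance between hook_bend and rest_bend below 0.012 m and linear speed of hook below 0.01 m/s and distance of each of station, spool, flux, pliers from where it was at the start of the episode below 0.02 m); the robot touches nothing.
It fails at once if the gripper or arm touches the tray (contact force between any of the arm, the fingers and tray above 1 N).
It fails at once if the tray is yanked or rammed: more than 30 N between hook and tray (contact force between hook and tray above 30 N).
It fails at once if the visor is pushed with more than 8 N (contact force between anything else and visor above 8 N).
It fails at once if the station, spool, bottle or pliers are knocked more than 20 mm away (distance of any of station, spool, flux, pliers from where it was at the start of the episode above 0.02 m).
It also fails if it takes over 72 s, if anything falls off the work surface, if the arm or the gripper's body presses on something with over 40 N, if the wrist force passes 120 N, or if a joint passes its speed limit or range.

### The arm

A 6-joint arm with a two-finger parallel gripper is mounted at the origin on the work surface. World frame = base frame: x ahead of the robot, y to its left, z up, the work surface at z = 0. Lengths are in mm, angles in rad, forces in N, time in s.
With the tool pointing down it reaches from about 325 to 900 mm from the base axis. Payload 3.5 kg.
Tool frame: the origin (TCP) lies midway between the tips of the shut fingers; the grasp point (between the pads) lies 19 mm behind it; z points along the fingers, y is the line along which they close (so a half turn about z gives the same grasp; the last joint's range is limited). The gripper opens to 85 mm and grips with 20 to 120 N. Pads are 22 mm wide; open, the fingers measure 114 mm over their backs; the gripper's body (76 mm by 85 mm) begins 54 mm behind the grasp point. The pads swing forward as they close: fully open they stand 13 mm farther back than shut.
Start: joints at [1.219, 0.276, -0.026, 1.268, 0, 1.467], TCP at [153.907, 605.751, 231.313] pointing down, gripper open.
Joint ranges: [-3.12, 3.12], [-0.85, 1.88], [-1.08, 1.24], [-1.95, 2.15], [-1.57, 1.53], [-3.14, 3.14]. Speed limits (rad/s): [2.57, 2.57, 3.14, 3.14, 3.14, 3.14].

### API

Orientations are given as a rotation vector (axis times angle).
In Python, from plant import robot gives the robot as it stands.
- The arm moves only by the tool play_rows, never from a script. Its argument "motion" is a list of rows, each a list of 4 numbers: the shift along the tool's x, y, z normalised to -1 to 1, where 1 is 0.03 m, then the turn about the tool's z normalised to -1 to 1, where 1 is 5 degrees. In form: [[dx, dy, dz, twist], ...]. A call has exactly 8 rows; each row shifts and turns the commanded pose from where the row before left it, along the tool's axes as they then stand; what a row does not reach is not made up. A row lasts 1/12 s, in which the tool goes at most 41.7 mm and 7.16 degrees, less where a joint would pass 70% of its speed; a pose out of reach is approached as far as the arm can. A call with a number of a shift or a turn outside -1 to 1 is refused whole. A call with a gripper value outside its range is refused whole. "claw" is the gripper command: -1 is shut, 1 is fully open, values between are in proportion, set as the call begins (left out, the last holds). The fingers move at their own pace and stop on an object; the grip force is fixed at half the most. Time passes only in rows, so rows that do not move let the fingers close, or fill a call up. It gives the time, the measured TCP pose, the force, the opening and the grip force at its end, in the units of the state.
- robot.get_obs(): the state, without advancing time (a new reading comes with each control period).
- robot.grab_frame(name): name is "scene" or "top"; returns a dict with "color" (384x512x3 uint8, red, green, blue), "fx", "fy", "cx", "cy" (pixels), "xyz" and "orientation" of the camera in the world. Camera axes: x right, y down, z forward; pixel columns grow to the right and rows downward; lengths in mm; the calibration is good to about 2 mm. A picture is of the moment at which its call begins. There is no depth.
- robot.job_done(): hands the job in; it is judged then, once.
The state is a dict: "t": time; "joint_pos": joint angles; "dq": joint speeds; "tau": joint torques, N m; "tool_pos": TCP position; "eef_rot": TCP orientation; "ft_force": force on the tool from outside, world axes, zero at the start; "ft_torque": the same for the moment, N m; "width": finger opening in mm; "gripper_force": force on a finger pad.
Only numpy, scipy, OpenCV 4.12 (cv2) and the standard library are available. Lean on these libraries where they do the work, as an engineer would, in place of code of your own. Each camera call takes 0.05 s, during which the arm holds its last target. There are 200 camera calls.

## Working session

There is one attempt and no reset: what is moved stays moved. The work goes in short steps, Python scripts to look and compute and a tool call to move; the robot and the scene stay as the last step left them, time stands still between calls to the robot, and variables do not carry over. Pictures are saved under pics/ and viewed, at most 10 in all, crops included, and the job is handed in when it is done.

Besides the shell and the picture viewer there is one more tool, called after "Call:" in YAML: its name, and indented under it one key for each argument. play_rows: Moves the arm, as the interface text tells. Its arguments: {"type":"object","properties":{"motion":{"type":"array","items":{"type":"array","items":{"type":"number","minimum":-1,"maximum":1}}},"claw":{"type":"number"}},"required":["motion"]}

```bash
ls; mkdir -p pics
cat > h.py <<'E'
import numpy as np, cv2
from scipy.spatial.transform import Rotation as R
def save(f,n): cv2.imwrite('pics/'+n+'.png',f['color'][:,:,::-1])
def rot(f):
    o=np.array(f['orientation'],float); return R.from_rotvec(o).as_matrix() if o.size==3 else o.reshape(3,3)
def ray(f,u,v):
    d=rot(f)@np.array([(u-f['cx'])/f['fx'],(v-f['cy'])/f['fy'],1]); return np.array(f['xyz'],float),d/np.linalg.norm(d)
def onz(f,u,v,z):
    c,d=ray(f,u,v); return c+d*(z-c[2])/d[2]
def two(f,p,g,q):
    a,d=ray(f,*p); b,e=ray(g,*q)
    s=np.linalg.lstsq(np.c_[d,-e],b-a,rcond=None)[0]
    A=a+d*s[0];B=b+e*s[1]; return (A+B)/2,np.linalg.norm(A-B)
def proj(f,P):
    p=rot(f).T@(np.array(P)-f['xyz']); return f['fx']*p[0]/p[2]+f['cx'],f['fy']*p[1]/p[2]+f['cy']
E
python3 - <<'E'
from h import *; from plant import robot
import pickle
a=robot.grab_frame("scene");b=robot.grab_frame("top");pickle.dump((a,b),open('f0.pkl','wb'))
save(a,'s0');save(b,'t0')
for f in(a,b):print(f['xyz'],f['orientation'],f['fx'],f['cx'],f['cy'])
print(robot.get_obs())
E
```

```text
pics
[ 362.59754481  510.9696355  1259.79901072] [-0.47530833  2.99196194 -0.60809433] 493.32685538656256 253.83520092470292 195.9017529993384
[ 337.23317697   41.9257136  1128.33336495] [-2.13954383  2.12059365 -0.17554002] 351.0482812455497 249.48244496395944 188.9783808501919
{'t': 0.1, 'joint_pos': array([ 1.21859584e+00,  2.77085346e-01, -2.77357446e-02,  1.26797195e+00,
        6.74524704e-06,  1.46739163e+00]), 'dq': array([ 0.0008486 , -0.00169855,  0.0029081 , -0.00016622, -0.00225658,
        0.00127538]), 'tau': array([ 3.51933897e-05, -4.46709394e+01,  2.96128106e+01,  8.49642092e-03,
       -1.08740412e-04,  2.16064990e-06]), 'tool_pos': array([153.66960439, 605.10274406, 230.25761748]), 'eef_rot': array([-3.89743410e-01, -3.11686073e+00,  3.05256560e-03]), 'ft_force': array([ 0.17465508, -0.98768674, -0.09731707]), 'ft_torque': array([-0.03367972, -0.01073568,  0.01469929]), 'gripper_force': 0.0, 'width': 85.27231428676212}
```

View pics/s0.png

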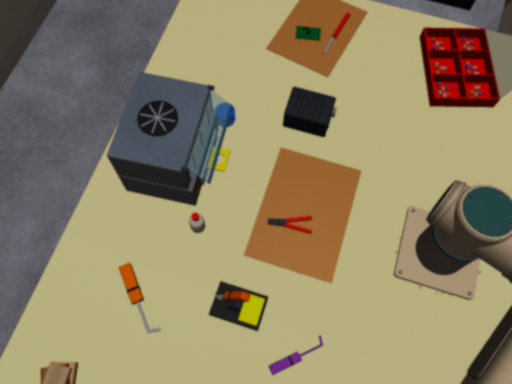

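View pics/t0.png

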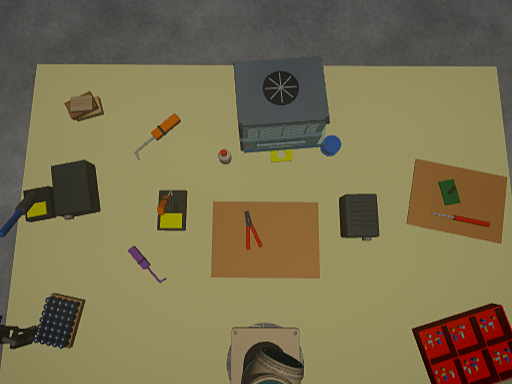

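Run:
```python
from h import *; import pickle
a,b=pickle.load(open('f0.pkl','rb'))
A=a['color'];B=b['color']
def c(I,x0,y0,w,h,s):return cv2.resize(I[y0:y0+h,x0:x0+w],None,fx=s,fy=s,interpolation=cv2.INTER_CUBIC)
# left: scene rest + lying hook; right: top
L=np.vstack([c(A,105,250,175,95,2.28)[:,:399],])
r1=np.hstack([c(A,200,270,80,60,5),c(B,145,180,80,60,5)])
r2=np.hstack([c(A,110,255,80,60,5)[:300],c(A,190,130,80,60,5)])
cv2.imwrite('pics/c1.png',np.vstack([r1,r2])[:,:,::-1])
for n,f in(('s',a),('t',b)):
    h=cv2.cvtColor(f['color'],cv2.COLOR_RGB2HSV)
    for nm,lo,hi in(('or',(5,190,120),(13,255,255)),('ye',(26,200,120),(34,255,255)),('blue',(100,150,100),(115,255,255)),('grey',(0,0,150),(180,50,255))):
        m=cv2.inRange(h,lo,hi);k,_,st,ce=cv2.connectedComponentsWithStats(m)
        for i in range(1,k):
            if st[i,4]>15: print(n,nm,st[i],ce[i].round(1),onz(f,*ce[i],70 if nm=='ye' else 10).round())
```

```text
s or [332  11  19  24  59] [341.5  21.1] [ 432. -669.   10.]
s or [436  69   6   5  16] [437.9  71.2] [ 100. -571.   10.]
s or [470  86   8  12  31] [473.3  91.5] [ -15. -530.   10.]
s or [286 215  27   6  39] [301.5 216.9] [371.  24.  10.]
s or [288 221  24  13  41] [299.6 226. ] [369.  50.  10.]
s or [120 264  18  26 279] [128.1 276.2] [750. 318.  10.]
s or [128 288  15  15 141] [134.9 295.2] [714. 358.  10.]
s or [231 292  18   9 117] [240.2 295.2] [461. 276.  10.]
s ye [215 149  15  22 135] [222.8 159.6] [618. -46.  70.]
s ye [239 295  25  30 503] [251.4 309.9] [420. 312.  70.]
s blue [216 104  14  16 169] [222.6 111. ] [ 685. -226.   10.]
s blue [227 107   8  19  51] [231.5 115.7] [ 654. -219.   10.]
s grey [213  92  15  12  54] [217.9  97.7] [ 713. -265.   10.]
t or [159 201   7   6  19] [161.9 203.2] [481. 330.  10.]
t or [455 215  29  10  64] [469.4 219.9] [ 436. -650.   10.]
t ye [271 150  21  12 158] [281.  156.1] [623. -48.  70.]
t ye [ 27 201  19  17 203] [ 36.9 209.3] [451. 694.  70.]
t ye [160 213  22  15 318] [170.8 220.2] [421. 285.  70.]
t blue [321 136  20  20 249] [331.4 144.6] [ 680. -220.   10.]
```

View pics/c1.png

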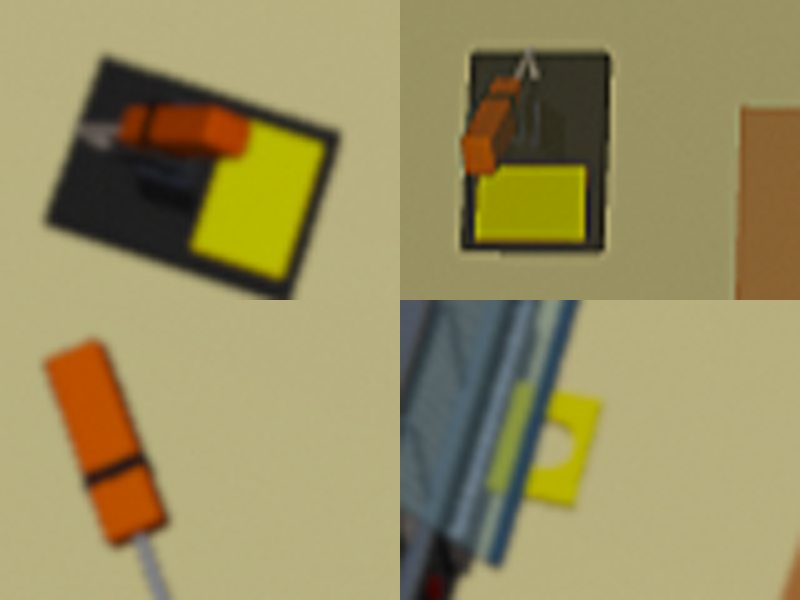

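Run:
```python
from h import *; import pickle
a,b=pickle.load(open('f0.pkl','rb'))
S=[(220.8,281.4),(268,296.4),(258,330),(209,314.4)]
T=[(159,190.4),(186.6,190.4),(185.8,230),(157.4,230)]
for f,C in((a,S),(b,T)):
    P=np.array([onz(f,*c,12)for c in C])[:,:2]; print(P.round(),P.mean(0).round(1),[np.linalg.norm(P[i]-P[i-1]).round() for i in range(4)],[np.degrees(np.arctan2(*(P[i]-P[i-1])[::-1])).round(1) for i in range(4)])
# refine with masks: dark base + pad
for f,(x0,y0,x1,y1) in((a,(200,270,280,340)),(b,(150,183,195,236))):
    h=cv2.cvtColor(f['color'],cv2.COLOR_RGB2HSV)[y0:y1,x0:x1]
    bench=cv2.inRange(h,(15,30,110),(32,140,255)); m=255-bench
    cs,_=cv2.findContours(m,cv2.RETR_EXTERNAL,cv2.CHAIN_APPROX_NONE);c=max(cs,key=cv2.contourArea)
    box=cv2.boxPoints(cv2.minAreaRect(c))+[x0,y0]
    P=np.array([onz(f,*q,6)for q in box])[:,:2];print('rest',P.round(1).tolist(),P.mean(0))
    y=cv2.inRange(cv2.cvtColor(f['color'],cv2.COLOR_RGB2HSV),(24,150,70),(35,255,255))
    k,_,st,ce=cv2.connectedComponentsWithStats(y)
# tab
for f,(x0,y0,x1,y1) in((a,(205,140,240,180)),(b,(262,145,300,168))):
    I=cv2.resize(f['color'][y0:y1,x0:x1],None,fx=8,fy=8,interpolation=cv2.INTER_CUBIC)
    m=cv2.inRange(cv2.cvtColor(I,cv2.COLOR_RGB2HSV),(25,170,60),(35,255,255))
    cs,hi=cv2.findContours(m,cv2.RETR_CCOMP,cv2.CHAIN_APPROX_NONE)
    for c,hh in zip(cs,hi[0]):
        if cv2.contourArea(c)<200: continue
        px=(c[:,0]+.5)/8-.5+[x0,y0]; P=np.array([onz(f,*q,72)for q in px])[:,:2]
        print('hole' if hh[3]>=0 else 'out',P.min(0).round(),P.max(0).round(),((P.min(0)+P.max(0))/2).round(1), cv2.minAreaRect(P.astype(np.float32)))
print(two(a,(249,298),b,(161,212.5)))
print('handle low',two(a,(225,294.5),b,(166.5,197.5)))
print('shaft low end',two(a,(219.5,296),b,(170.5,191)))
print('roof',[two(a,p,b,q) for p,q in (((146,74),(235,62)),((213,86),(323,57)))] )
```

```text
[[520. 258.]
 [393. 257.]
 [392. 344.]
 [520. 345.]] [456.2 301.1] [np.float64(88.0), np.float64(126.0), np.float64(87.0), np.float64(128.0)] [np.float64(-90.2), np.float64(-179.6), np.float64(90.8), np.float64(0.8)]
[[522. 341.]
 [522. 252.]
 [395. 249.]
 [395. 339.]] [458.5 295.5] [np.float64(127.0), np.float64(89.0), np.float64(127.0), np.float64(90.0)] [np.float64(0.7), np.float64(-89.5), np.float64(-178.9), np.float64(90.5)]
rest [[522.4, 345.3], [524.2, 254.7], [392.2, 255.8], [393.9, 345.3]] [458.1935031  300.27221994]
rest [[523.9, 349.3], [524.7, 255.1], [395.7, 249.9], [394.8, 342.3]] [459.80311912 299.15886589]
out [603. -79.] [635. -12.] [619.4 -45.5] ((619.4545288085938, -45.42271423339844), (27.608444213867188, 66.31328582763672), 4.901177883148193)
out [605. -82.] [646. -14.] [625.6 -48.1] ((625.4801635742188, -48.06966018676758), (36.892852783203125, 66.86648559570312), 4.899526596069336)
(array([433.9273633 , 298.951937  , 136.55881846]), np.float64(7.358451409938618))
handle low (array([489.77807486, 298.79420702,  80.87868738]), np.float64(1.9685348923414434))
shaft low end (array([511.45621907, 298.11120646,  37.9536148 ]), np.float64(8.626603503264718))
roof [(array([679.42761329,  71.99057576, 554.3087735 ]), np.float64(27.94049617432095)), (array([664.73157541, -65.37672792, 454.66829049]), np.float64(133.06392735773707))]
```

Candidates: the orange hook in the rest (scene 235,296), the larger orange one lying at (130,283), and the purple one at (297,355). The one meant is in the rest: it is orange, visibly smaller than the lying one, and leans in the cradle. The crop confirms it. The tab hole is near scene (222,160).

```bash
cat >> h.py <<'E'
def plan(o,target,yawx=None):
    M=R.from_rotvec(o['eef_rot']).as_matrix(); d=M.T@(np.array(target)-o['tool_pos'])
    print('t',round(o['t'],2),'tcp',o['tool_pos'].round(1),'toolx yaw',np.degrees(np.arctan2(M[1,0],M[0,0])).round(2),'y',M[:,1].round(3),'z',M[:,2].round(3),'| shift/30:',(d/30).round(2),'F',o['ft_force'].round(1),'w',round(o['width'],1))
E
python3 - <<'E'
from h import *; from plant import robot; import pickle
a,b=pickle.load(open('f0.pkl','rb'))
plan(robot.get_obs(),(449,299,240))
for p in((225.6,130.4),(217.5,157),(209.4,183.4)):print('lip',onz(a,*p,158).round(1))
E
```

```text
t 0.1 tcp [153.7 605.1 230.3] toolx yaw 165.75 y [ 0.246  0.969 -0.002] z [-0.001 -0.002 -1.   ] | shift/30: [-12.05  -7.47  -0.31] F [ 0.2 -1.  -0.1] w 85.3
lip [619.8 -86.  158. ]
lip [613.9  -7.3 158. ]
lip [608.4  67.3 158. ]
```

Call:
play_rows:
  motion:
    - [0, 0, 0, -0.98]
    - [0, 0, 0, -0.98]
    - [0, 0, 0, -0.99]
    - [-0.8, -0.8, 0, 0]
    - [-0.9, -0.9, 0, 0]
    - [-0.9, -0.9, 0, 0]
    - [-0.9, -0.9, 0, 0]
    - [-0.9, -0.9, 0, 0]
  claw: 1

```text
t: 0.77
tool_pos: [287.6, 473.3, 230.8]
eef_rot: [0.015, -3.141, 0.001]
ft_force: [1.7, 0.3, 0.2]
width: 85.2
gripper_force: 0.0
```

Call:
play_rows:
  motion:
    - [-0.9, -0.9, 0, 0]
    - [-0.9, -0.9, 0, 0]
    - [-0.9, -0.9, 0, 0]
    - [-0.9, -0.9, 0, 0]
    - [-0.9, -0.9, 0, 0]
    - [-0.9, -0.9, 0, 0]
    - [0, -0.3, 0, 0]
    - [0, 0, 0, 0]

```text
t: 1.43
tool_pos: [451.1, 303.0, 230.7]
eef_rot: [0.007, -3.14, 0.002]
ft_force: [-0.2, 0.3, -0.1]
width: 85.4
gripper_force: 0.0
```

Run:
```python
from h import *; from plant import robot
plan(robot.get_obs(),(448.5,299,115))
a=robot.grab_frame("scene");b=robot.grab_frame("top")
I=np.vstack([cv2.resize(f['color'][y:y+75,x:x+100],None,fx=4,fy=4,interpolation=cv2.INTER_CUBIC) for f,x,y in((a,190,260),(b,120,175))])
cv2.imwrite('pics/c2.png',I[:,:,::-1])
```

```text
t 1.43 tcp [451.1 303.  230.7] toolx yaw -179.75 y [-0.004  1.    -0.001] z [-0.001 -0.001 -1.   ] | shift/30: [ 0.08 -0.13  3.86] F [-0.2  0.3 -0.1] w 85.4
```

View pics/c2.png

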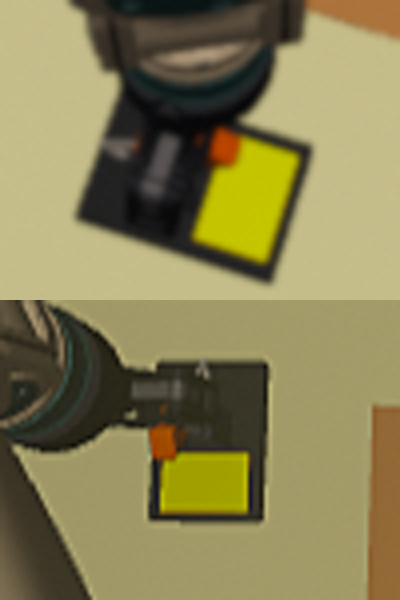

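The gripper hangs over the rest. The handle's top end shows at about scene (246,297) and top (161,210), on its -x side as expected, so I go down.

Call:
play_rows:
  motion:
    - [0.08, -0.13, 0.6, 0]
    - [0, 0, 0.7, 0]
    - [0, 0, 0.7, 0]
    - [0, 0, 0.6, 0]
    - [0, 0, 0.6, 0]
    - [0, 0, 0.4, 0]
    - [0, 0, 0.26, 0]
    - [0, 0, 0, 0]

```text
t: 2.2
tool_pos: [445.6, 301.8, 113.6]
eef_rot: [0.017, -3.138, 0.002]
ft_force: [-0.7, -0.9, -0.3]
width: 85.6
gripper_force: 0.0
```

Call:
play_rows:
  motion:
    - [0, 0, 0, 0]
    - [0, 0, 0, 0]
    - [0, 0, 0, 0]
    - [0, 0, 0, 0]
    - [0, 0, 0, 0]
    - [0, 0, 0, 0]
    - [0, 0, 0, 0]
    - [0, 0, 0, 0]
  claw: -1

```text
t: 2.87
tool_pos: [448.7, 301.5, 116.1]
eef_rot: [-0.013, 3.14, 0.001]
ft_force: [0.2, -0.8, 3.3]
width: 17.5
gripper_force: 61.6
```

Call:
play_rows:
  motion:
    - [0, 0, -0.2, 0]
    - [0, 0, -0.3, 0]
    - [0, 0, -0.4, 0]
    - [0, 0, -0.5, 0]
    - [0, 0, -0.6, 0]
    - [0, 0, -0.6, 0]
    - [0, 0, -0.4, 0]
    - [0, 0, 0, 0]

```text
t: 3.53
tool_pos: [450.1, 302.4, 209.1]
eef_rot: [-0.014, 3.136, 0.004]
ft_force: [1.1, 0.6, -0.9]
width: 17.3
gripper_force: 61.3
```

Call:
play_rows:
  motion:
    - [0, -0.4, 0, 0]
    - [0, -0.7, 0, 0]
    - [-0.2, -0.8, 0, 0]
    - [-0.2, -0.8, 0, 0]
    - [-0.2, -0.8, 0, 0]
    - [-0.2, -0.8, 0, 0]
    - [-0.2, -0.8, 0, 0]
    - [-0.2, -0.8, 0, 0]

```text
t: 4.2
tool_pos: [484.3, 122.7, 203.9]
eef_rot: [0.013, -3.138, 0.001]
ft_force: [0.1, 0.9, -0.6]
width: 16.9
gripper_force: 61.2
```

Call:
play_rows:
  motion:
    - [-0.2, -0.8, 0, 0]
    - [-0.2, -0.8, 0, 0]
    - [-0.2, -0.8, 0, 0]
    - [-0.2, -0.8, 0, 0]
    - [-0.2, -0.8, 0, 0]
    - [-0.2, -0.8, 0, 0]
    - [0, -0.7, 0, 0]
    - [0, -0.4, 0, 0]

```text
t: 4.87
tool_pos: [521.9, -54.3, 203.9]
eef_rot: [0.01, -3.139, 0.0]
ft_force: [-0.3, 0.0, -0.5]
width: 17.0
gripper_force: 61.1
```

Call:
play_rows:
  motion:
    - [0, -0.4, 0, -0.3]
    - [0, -0.2, 0, -0.3]
    - [0, 0, 0, -0.3]
    - [0, 0, 0, 0]
    - [0, 0, 0, 0]
    - [0, 0, 0, 0]
    - [0, 0, 0, 0]
    - [0, 0, 0, 0]

```text
t: 5.53
tool_pos: [523.3, -69.7, 205.4]
eef_rot: [0.137, -3.138, -0.0]
ft_force: [1.0, -0.5, -0.9]
width: 17.2
gripper_force: 61.2
```

Run:
```python
from h import *; from plant import robot; import pickle
plan(robot.get_obs(),(529.6,-54.6,180))
a=robot.grab_frame("scene");b=robot.grab_frame("top");pickle.dump((a,b),open('f1.pkl','wb'))
I=np.vstack([cv2.resize(f['color'][y:y+60,x:x+100],None,fx=5,fy=5,interpolation=cv2.INTER_CUBIC) for f,x,y in((a,180,125),(b,230,130))])
cv2.imwrite('pics/c3.png',I[:,:,::-1])
```

```text
t 5.53 tcp [523.3 -69.7 205.4] toolx yaw -174.99 y [-0.087  0.996  0.   ] z [-0.  0. -1.] | shift/30: [-0.25  0.48  0.85] F [ 1.  -0.5 -0.9] w 17.2
```

View pics/c3.png

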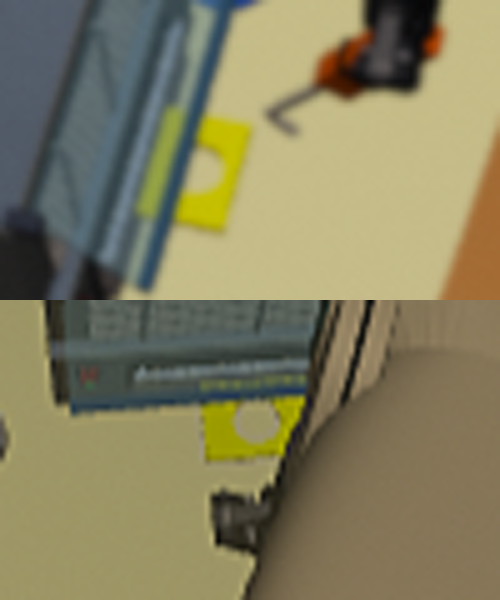

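Run:
```python
from h import *; from plant import robot; import pickle
a,b=pickle.load(open('f1.pkl','rb'))
print(proj(a,(592.8,-63.7,125.4)), onz(a,233,148,125.4))
print('tip',onz(a,180+297/5,125+132/5,110))
print('hole',onz(a,220.8,159.2,71),onz(b,281.2,154.0,71))
```

```text
(np.float64(233.11026001986946), np.float64(146.70601126252996)) [591.83878412 -60.00073715 125.4       ]
tip [575.7055644 -63.4472997 110.       ]
hole [623.01742843 -44.70486117  71.        ] [629.83220853 -48.85695238  71.        ]
```

Call:
play_rows:
  motion:
    - [0, 0.2, 0.3, 0]
    - [0, 0.17, 0.4, 0]
    - [-0.2, 0, 0.22, 0]
    - [-0.3, 0, 0, 0]
    - [-0.3, 0, 0, 0]
    - [-0.3, 0, 0, 0]
    - [-0.2, 0, 0, 0]
    - [0, 0, 0, 0]

```text
t: 6.3
tool_pos: [563.9, -55.8, 178.6]
eef_rot: [-0.137, 3.136, -0.001]
ft_force: [0.0, 0.6, -0.4]
width: 17.0
gripper_force: 61.2
```

Run:
```python
from h import *; from plant import robot; import pickle
plan(robot.get_obs(),(0,0,0))
a=robot.grab_frame("scene");b=robot.grab_frame("top");pickle.dump((a,b),open('f2.pkl','wb'))
I=np.vstack([cv2.resize(f['color'][y:y+50,x:x+70],None,fx=6,fy=6,interpolation=cv2.INTER_CUBIC) for f,x,y in((a,190,130),(b,240,125))])
cv2.imwrite('pics/c4.png',I[:,:,::-1])
```

```text
t 6.3 tcp [563.9 -55.8 178.6] toolx yaw -174.99 y [-0.087  0.996 -0.001] z [ 0.003 -0.    -1.   ] | shift/30: [18.58  3.5   5.9 ] F [ 0.   0.6 -0.4] w 17.0
```

View pics/c4.png

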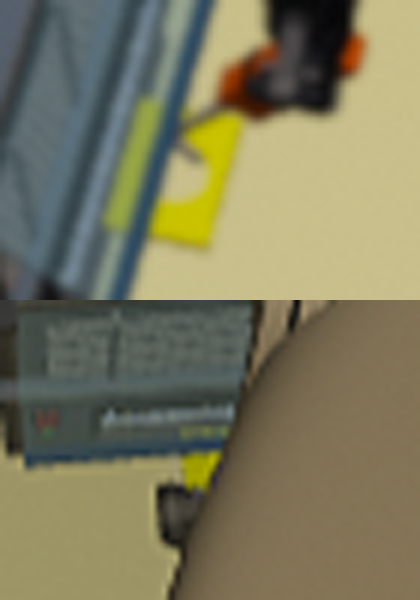

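Run:
```python
from h import *; import pickle
a,b=pickle.load(open('f2.pkl','rb'))
print('tip',onz(a,223.2,155.8,84),'holeR',onz(a,190+212/6,130+178/6,72),'holeBot',onz(a,190+184/6,130+206/6,72))
B=np.array((563.9+69.5,-55.8+6,98.6));t=B+[-12.7,-1.1,-15];print(B,t,proj(a,B),proj(a,t),proj(a,(629,-46,72)))
```

```text
tip [617.46424831 -50.2591289   84.        ] holeR [610.73304444 -46.72950661  72.        ] holeBot [618.00294053 -29.56193104  72.        ]
[633.4 -49.8  98.6] [620.7 -50.9  83.6] (np.float64(217.21228899176802), np.float64(151.72128247157775)) (np.float64(222.14538444675665), np.float64(155.3306673298452)) (np.float64(218.84824669581417), np.float64(158.00465965376927))
```

Scene picture: the tip end, at about (223,156), sits just inside the hole's front part, and the bend is hidden under the lip. I shift 3 mm further in and 3 mm in +y, then lower it.

Call:
play_rows:
  motion:
    - [-0.1, 0.1, 0, 0]
    - [0, 0, 0.1, 0]
    - [0, 0, 0.15, 0]
    - [0, 0, 0.15, 0]
    - [0, 0, 0.15, 0]
    - [0, 0, 0.15, 0]
    - [0, 0, 0, 0]
    - [0, 0, 0, 0]

```text
t: 7.07
tool_pos: [563.6, -52.2, 156.3]
eef_rot: [0.137, -3.137, -0.0]
ft_force: [0.3, -0.7, -0.7]
width: 17.0
gripper_force: 61.2
```

Run:
```python
from h import *; from plant import robot; import pickle
plan(robot.get_obs(),(0,0,0))
a=robot.grab_frame("scene")
I=np.vstack([cv2.resize(f['color'][y:y+50,x:x+70],None,fx=8,fy=8,interpolation=cv2.INTER_CUBIC) for f,x,y in((a,190,130),)])
cv2.imwrite('pics/c5.png',I[:,:,::-1])
```

```text
t 7.07 tcp [563.6 -52.2 156.3] toolx yaw -175.01 y [-0.087  0.996  0.   ] z [-0.001  0.    -1.   ] | shift/30: [18.56  3.37  5.23] F [ 0.3 -0.7 -0.7] w 17.0
```

View pics/c5.png

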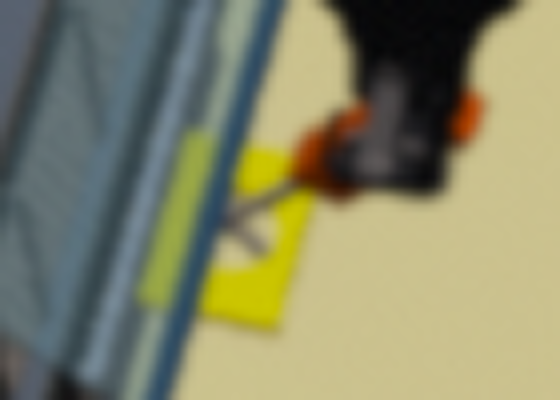

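Call:
play_rows:
  motion:
    - [0, 0, 0.09, 0]
    - [0, 0, 0.09, 0]
    - [0.08, 0, 0, 0]
    - [0.1, 0, 0, 0]
    - [0.1, 0, 0, 0]
    - [0.1, 0, 0, 0]
    - [0.1, 0, 0, 0]
    - [0.1, 0, 0, 0]

```text
t: 7.78
tool_pos: [547.7, -53.8, 151.8]
eef_rot: [-0.137, 3.136, 0.0]
ft_force: [3.5, 0.6, -3.0]
width: 17.1
gripper_force: 61.1
```

Call:
play_rows:
  motion:
    - [0.1, 0, 0, 0]
    - [0.1, 0, 0, 0]
    - [0.1, 0, 0, 0]
    - [0.1, 0, 0, 0]
    - [0.1, 0, 0, 0]
    - [0.1, 0, 0, 0]
    - [0.1, 0, 0, 0]
    - [0.1, 0, 0, 0]

```text
t: 8.45
tool_pos: [522.8, -55.9, 151.7]
eef_rot: [-0.137, 3.138, -0.0]
ft_force: [2.9, 0.2, -2.5]
width: 16.9
gripper_force: 61.1
```

Run:
```python
from h import *; from plant import robot; import pickle
plan(robot.get_obs(),(0,0,0))
a=robot.grab_frame("scene")
I=np.vstack([cv2.resize(f['color'][y:y+50,x:x+70],None,fx=8,fy=8,interpolation=cv2.INTER_CUBIC) for f,x,y in((a,195,130),)])
cv2.imwrite('pics/c6.png',I[:,:,::-1])
```

```text
t 8.45 tcp [522.8 -55.9 151.7] toolx yaw -175.01 y [-0.087  0.996 -0.   ] z [ 0. -0. -1.] | shift/30: [17.2   3.37  5.05] F [ 2.9  0.2 -2.5] w 16.9
```

View pics/c6.png

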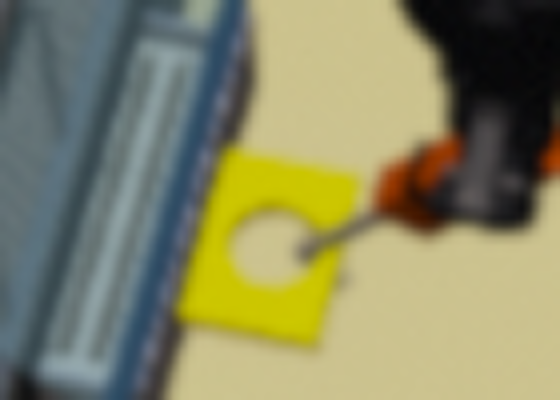

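The bend is at the hole's front edge (about 233,161) and the tip shows beyond the strip. The tray follows at about 3 N.

Call:
play_rows:
  motion:
    - [0.1, 0, 0, 0]
    - [0.1, 0, 0, 0]
    - [0.1, 0, 0, 0]
    - [0.1, 0, 0, 0]
    - [0.1, 0, 0, 0]
    - [0.1, 0, 0, 0]
    - [0.1, 0, 0, 0]
    - [0.08, 0, 0, 0]

```text
t: 9.17
tool_pos: [498.8, -57.9, 151.2]
eef_rot: [0.137, -3.138, -0.0]
ft_force: [3.9, 0.2, -4.9]
width: 17.2
gripper_force: 60.6
```

Call:
play_rows:
  motion:
    - [0.05, 0, 0, 0]
    - [0.05, 0, 0, 0]
    - [0.05, 0, 0, 0]
    - [0.05, 0, 0, 0]
    - [0.05, 0, 0, 0]
    - [0.05, 0, 0, 0]
    - [0.05, 0, 0, 0]
    - [0.05, 0, 0, 0]

```text
t: 9.83
tool_pos: [487.3, -58.9, 151.4]
eef_rot: [0.137, -3.138, -0.0]
ft_force: [2.8, -0.0, -6.9]
width: 17.3
gripper_force: 60.5
```

Call:
play_rows:
  motion:
    - [0.05, 0, 0.03, 0]
    - [0.05, 0, 0.03, 0]
    - [0.05, 0, 0, 0]
    - [0.05, 0, 0, 0]
    - [0.04, 0, 0, 0]
    - [0.04, 0, 0, 0]
    - [0.04, 0, 0, 0]
    - [0.04, 0, 0, 0]

```text
t: 10.5
tool_pos: [477.2, -60.0, 150.1]
eef_rot: [-0.137, 3.138, -0.0]
ft_force: [2.7, 1.6, -0.8]
width: 17.1
gripper_force: 61.1
```

Run:
```python
from h import *; from plant import robot; import pickle
plan(robot.get_obs(),(0,0,0))
a=robot.grab_frame("scene")
I=np.vstack([cv2.resize(f['color'][y:y+60,x:x+80],None,fx=8,fy=8,interpolation=cv2.INTER_CUBIC) for f,x,y in((a,200,130),)])
cv2.imwrite('pics/c7.png',I[:,:,::-1])
```

```text
t 10.5 tcp [477.2 -60.  150.1] toolx yaw -175.0 y [-0.087  0.996 -0.   ] z [ 0.001 -0.    -1.   ] | shift/30: [15.68  3.38  4.99] F [ 2.7  1.6 -0.8] w 17.1
```

View pics/c7.png

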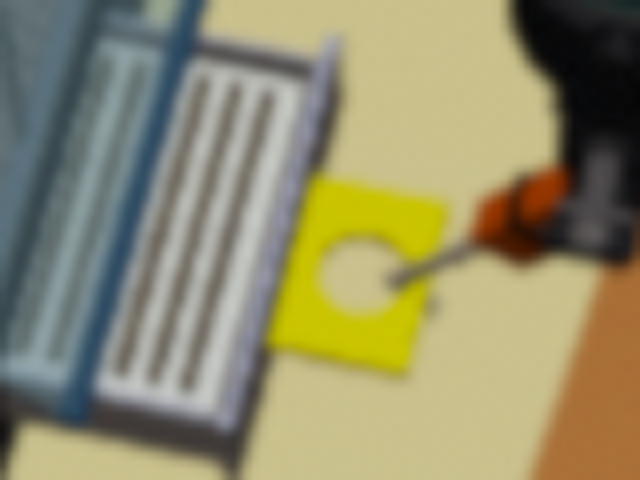

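Call:
play_rows:
  motion:
    - [0.04, 0, 0, 0]
    - [0.04, 0, 0, 0]
    - [0.04, 0, 0, 0]
    - [0.04, 0, 0, 0]
    - [0.03, 0, 0, 0]
    - [0.03, 0, 0, 0]
    - [0.03, 0, 0, 0]
    - [0.03, 0, 0, 0]

```text
t: 11.22
tool_pos: [468.5, -60.8, 149.8]
eef_rot: [-0.137, 3.138, -0.0]
ft_force: [2.8, 1.1, -0.4]
width: 17.0
gripper_force: 61.2
```

Call:
play_rows:
  motion:
    - [0.03, 0, 0, 0]
    - [0.03, 0, 0, 0]
    - [0.03, 0, 0, 0]
    - [0.03, 0, 0, 0]
    - [0.03, 0, 0, 0]
    - [0.03, 0, 0, 0]
    - [0.03, 0, 0, 0]
    - [0.03, 0, 0, 0]

```text
t: 11.88
tool_pos: [461.4, -61.3, 149.8]
eef_rot: [-0.137, 3.138, -0.0]
ft_force: [4.1, -0.2, -1.2]
width: 16.9
gripper_force: 61.2
```

Call:
play_rows:
  motion:
    - [0.03, 0, 0, 0]
    - [0.03, 0, 0, 0]
    - [0.03, 0, 0, 0]
    - [0, 0, 0, 0]
    - [0, 0, 0, 0]
    - [0, 0, 0, 0]
    - [0, 0, 0, 0]
    - [0, 0, 0, 0]

```text
t: 12.55
tool_pos: [460.5, -61.5, 149.9]
eef_rot: [-0.137, 3.135, 0.001]
ft_force: [7.2, 0.2, -3.3]
width: 17.0
gripper_force: 60.7
```

Call:
play_rows:
  motion:
    - [0.03, 0, 0, 0]
    - [0.03, 0, 0, 0]
    - [0, 0, 0, 0]
    - [0, 0, 0, 0]
    - [0, 0, 0, 0]
    - [0, 0, 0, 0]
    - [0, 0, 0, 0]
    - [0, 0, 0, 0]

```text
t: 13.22
tool_pos: [459.3, -61.7, 149.6]
eef_rot: [-0.137, 3.133, 0.001]
ft_force: [10.0, -0.5, -6.7]
width: 17.2
gripper_force: 60.2
```

Run:
```python
from h import *; from plant import robot; import pickle
plan(robot.get_obs(),(0,0,0))
a=robot.grab_frame("scene");pickle.dump(a,open('f3.pkl','wb'))
x0,y0,x1,y1=225,140,275,185
I=cv2.resize(a['color'][y0:y1,x0:x1],None,fx=8,fy=8,interpolation=cv2.INTER_CUBIC)
m=cv2.inRange(cv2.cvtColor(I,cv2.COLOR_RGB2HSV),(25,170,60),(35,255,255))
cs,hi=cv2.findContours(m,cv2.RETR_CCOMP,cv2.CHAIN_APPROX_NONE)
for c,hh in zip(cs,hi[0]):
    if cv2.contourArea(c)<200: continue
    px=(c[:,0]+.5)/8-.5+[x0,y0]; P=np.array([onz(a,*q,72)for q in px])[:,:2]
    print('hole' if hh[3]>=0 else 'out',cv2.minAreaRect(P.astype(np.float32)))
```

```text
t 13.22 tcp [459.3 -61.7 149.6] toolx yaw -175.0 y [-0.087  0.996  0.   ] z [ 0.005  0.001 -1.   ] | shift/30: [15.1   3.38  4.91] F [10.  -0.5 -6.7] w 17.2
out ((542.580810546875, -52.236446380615234), (48.62154769897461, 67.05696868896484), 4.9061198234558105)
```

Call:
play_rows:
  motion:
    - [-0.05, 0, 0, 0]
    - [-0.1, 0, 0, 0]
    - [-0.12, 0, 0, 0]
    - [-0.12, 0, 0, 0]
    - [-0.12, 0, 0, 0]
    - [-0.11, 0, 0, 0]
    - [0, 0, 0, 0]
    - [0, 0, 0, 0]

```text
t: 13.93
tool_pos: [475.1, -59.9, 149.5]
eef_rot: [0.137, -3.138, -0.0]
ft_force: [0.1, 0.7, -0.3]
width: 17.0
gripper_force: 61.1
```

Run:
```python
from h import *; from plant import robot; import pickle
plan(robot.get_obs(),(0,0,0))
a=robot.grab_frame("scene");pickle.dump(a,open('f4.pkl','wb'))
x0,y0,x1,y1=225,140,275,185
I=cv2.resize(a['color'][y0:y1,x0:x1],None,fx=8,fy=8,interpolation=cv2.INTER_CUBIC)
m=cv2.inRange(cv2.cvtColor(I,cv2.COLOR_RGB2HSV),(25,170,60),(35,255,255))
cs,hi=cv2.findContours(m,cv2.RETR_CCOMP,cv2.CHAIN_APPROX_NONE)
for c,hh in zip(cs,hi[0]):
    if cv2.contourArea(c)<200: continue
    px=(c[:,0]+.5)/8-.5+[x0,y0]; P=np.array([onz(a,*q,72)for q in px])[:,:2]
    print('hole' if hh[3]>=0 else 'out',cv2.minAreaRect(P.astype(np.float32)))
for s in range(0,1): 
    hole=(541.5,-54,72); u,v=proj(a,hole); print(u,v)
g=cv2.cvtColor(a['color'],cv2.COLOR_RGB2GRAY)
u,v=int(u),int(v); print(g[v-9:v+10,u-12:u+14])
```

```text
t 13.93 tcp [475.1 -59.9 149.5] toolx yaw -174.99 y [-0.087  0.996  0.   ] z [-0.001  0.    -1.   ] | shift/30: [15.6   3.37  5.  ] F [ 0.1  0.7 -0.3] w 17.0
out ((542.8797607421875, -52.41307830810547), (48.23103713989258, 66.93162536621094), 5.27467679977417)
250.58907100759376 164.5749054053862
[[195 177 148 138 124 119 149 170 175 175 176 175 175 175 176 178 180 182
  184 184 185 177 145 109  89  76]
 [193 167 147 142 120 126 155 172 175 175 175 175 175 175 175 175 175 175
  175 178 176 163 126  89  76  65]
 [191 159 147 144 124 141 164 174 175 176 175 175 175 175 175 176 175 175
  176 175 170 145 107  81  72  58]
 [183 152 143 139 126 149 169 175 175 175 175 175 175 175 175 175 175 176
  175 175 167 136  97  74  65  50]
 [168 141 138 126 125 151 171 175 175 175 172 170 169 170 169 171 174 175
  173 171 161 127  85  62  53  42]
 [160 140 136 119 129 157 172 174 171 168 162 159 154 155 154 156 163 167
  159 155 145 112  76  56  46  39]
 [152 141 133 117 140 165 174 170 160 159 164 168 166 165 159 149 145 147
  139 127 114 101  92  86  73  55]
 [149 140 129 121 148 169 172 162 154 
[... 570 characters left out ...]
41 163 178
  179 175 172 178 185 189 190 189]
 [145 126 135 161 174 176 177 179 185 187 188 184 173 158 136 131 151 170
  174 175 176 182 187 189 190 189]
 [139 123 144 166 174 176 176 176 180 184 185 187 185 179 163 150 158 169
  175 176 180 185 189 189 189 189]
 [124 119 150 170 175 176 175 176 177 177 181 183 183 182 176 169 169 174
  176 172 178 184 188 189 190 189]
 [120 126 156 173 176 176 176 175 176 176 176 175 176 176 175 174 175 175
  174 170 175 184 189 190 189 189]
 [123 141 165 174 176 175 175 176 176 176 176 176 175 176 176 176 176 176
  172 171 178 186 190 189 189 189]
 [121 142 161 170 172 174 175 177 175 176 176 176 177 176 175 176 176 176
  174 175 181 189 189 189 189 190]]
```

Call:
play_rows:
  motion:
    - [-0.1, 0, 0, 0]
    - [-0.12, 0, 0, 0]
    - [0, 0, 0, 0]
    - [0, 0, -0.1, 0]
    - [0, 0, -0.15, 0]
    - [0, 0, -0.15, 0]
    - [0, 0, -0.15, 0]
    - [0, 0, 0, 0]

```text
t: 14.65
tool_pos: [482.9, -59.7, 167.7]
eef_rot: [-0.137, 3.136, -0.001]
ft_force: [-0.1, 0.7, -0.3]
width: 17.4
gripper_force: 61.1
```

Call:
play_rows:
  motion:
    - [0, 0, -0.3, 0]
    - [0, 0, -0.5, 0]
    - [0, 0, -0.45, 0]
    - [-0.4, -0.15, 0, 0]
    - [-0.5, -0.15, 0, 0]
    - [-0.4, -0.15, 0, 0]
    - [0, 0, 0, 0]
    - [0, 0, 0, 0]

```text
t: 15.32
tool_pos: [522.4, -69.7, 203.4]
eef_rot: [0.137, -3.138, -0.0]
ft_force: [0.2, 0.0, 0.4]
width: 17.4
gripper_force: 61.2
```

Run:
```python
from h import *; from plant import robot; import pickle
o=robot.get_obs();plan(o,(523.3,-69.7,205.4))
a=robot.grab_frame("scene");f1=pickle.load(open('f1.pkl','rb'))[0]
G=[cv2.cvtColor(f['color'],cv2.COLOR_RGB2GRAY) for f in(f1,a)]
for nm,(x,y,w,h) in {'bend':(231,145,12,9),'handle':(243,127,26,18)}.items():
    T=G[0][y:y+h,x:x+w]; S=G[1][y-10:y+h+10,x-10:x+w+10]
    r=cv2.matchTemplate(S,T,cv2.TM_CCOEFF_NORMED);_,m,_,p=cv2.minMaxLoc(r);print(nm,m,p[0]-10,p[1]-10)
p0=proj(a,(592,-61,125.4)); print(p0,proj(a,(592,-61,130)),proj(a,(597,-61,125.4)),'expected shift from tcp',np.array(proj(a,np.array((592,-61,125.4))+o['tool_pos']-[523.3,-69.7,205.4]))-p0)
x0,y0,x1,y1=225,140,275,185
```

```text
t 15.32 tcp [522.4 -69.7 203.4] toolx yaw -175.01 y [-0.087  0.996  0.   ] z [-0.001  0.    -1.   ] | shift/30: [-0.03 -0.   -0.07] F [0.2 0.  0.4] w 17.4
bend 0.679600715637207 -1 1
handle 0.9772162437438965 0 1
(np.float64(233.06562017833164), np.float64(147.66063377216457)) (np.float64(233.01542001727208), np.float64(146.81125097825839)) (np.float64(231.24732000622473), np.float64(147.12914467796577)) expected shift from tcp [0.3464602  0.46795243]
```

Call:
play_rows:
  motion:
    - [0, 0, 0, 0.3]
    - [0, 0.3, 0, 0.3]
    - [0, 0.5, 0, 0.3]
    - [0.2, 0.8, 0, 0]
    - [0.2, 0.8, 0, 0]
    - [0.2, 0.8, 0, 0]
    - [0.2, 0.8, 0, 0]
    - [0.2, 0.8, 0, 0]

```text
t: 16.03
tool_pos: [488.3, 75.2, 203.4]
eef_rot: [0.013, -3.14, -0.0]
ft_force: [-0.1, -0.1, -0.2]
width: 17.6
gripper_force: 61.2
```

Call:
play_rows:
  motion:
    - [0.2, 0.8, 0, 0]
    - [0.2, 0.8, 0, 0]
    - [0.2, 0.8, 0, 0]
    - [0.2, 0.8, 0, 0]
    - [0.2, 0.8, 0, 0]
    - [0.2, 0.8, 0, 0]
    - [0.2, 0.8, 0, 0]
    - [0, 0.8, 0, 0]

```text
t: 16.7
tool_pos: [443.7, 266.4, 203.4]
eef_rot: [0.014, -3.139, 0.001]
ft_force: [-0.2, 0.3, -1.6]
width: 17.7
gripper_force: 61.2
```

Call:
play_rows:
  motion:
    - [0, 0.7, 0, 0]
    - [0, 0.4, 0, 0]
    - [0, 0, 0, 0]
    - [0, 0, 0, 0]
    - [0, 0, 0, 0]
    - [0, 0, 0, 0]
    - [0, 0, 0, 0]
    - [0, 0, 0, 0]

```text
t: 17.37
tool_pos: [446.0, 298.0, 203.7]
eef_rot: [0.012, -3.141, 0.0]
ft_force: [-0.3, -0.2, -0.7]
width: 17.4
gripper_force: 61.1
```

Run:
```python
from h import *; from plant import robot
plan(robot.get_obs(),(448.7,301.5,116.1))
a=robot.grab_frame("scene")
I=cv2.resize(a['color'][250:335,195:295],None,fx=8,fy=7,interpolation=cv2.INTER_CUBIC)
g=cv2.cvtColor(a['color'],cv2.COLOR_RGB2GRAY)
B=(518.5,300,36+90);u,v=proj(a,B);print(u,v); u,v=int(u),int(v);print(g[v-7:v+9,u-10:u+14]);print(u-10,v-7)
```

```text
t 17.37 tcp [446.  298.  203.7] toolx yaw -179.57 y [-0.007  1.    -0.   ] z [-0. -0. -1.] | shift/30: [-0.09  0.12  2.92] F [-0.3 -0.2 -0.7] w 17.4
212.62988115336947 287.3280861212084
[[186 185 185 185 185 185 186 185 185 185 185 186 185 185 186 185 184 174
  144 116 113  91  52  31]
 [185 186 185 185 185 185 185 186 186 186 185 185 185 186 186 185 180 160
  123  98 100  83  47  29]
 [185 185 185 185 186 185 186 186 185 186 185 185 185 185 186 185 176 138
   86  58  57  51  32  21]
 [186 186 186 185 185 186 185 186 186 186 185 185 186 185 186 185 170 122
   62  37  36  35  34  26]
 [185 185 186 186 185 185 186 186 185 185 185 185 185 184 185 180 158 105
   53  35  34  43  53  42]
 [184 185 186 186 185 185 185 185 185 185 185 183 180 179 178 170 137  85
   51  43  45  51  63  53]
 [185 185 185 186 186 186 186 185 186 185 181 169 158 154 153 146 116  84
   73  70  71  71  69  62]
 [185 186 185 185 185 185 185 185 185 185 176 152 130 124 121 118 105  95
   92  93  91  83  76  69]
 [185 186 185 185 185 185 185 185 186 184 174 149 118 105 101 100  99  93
   90  88  85  79  70  68]
 [185 186 186 185 186 186 187 185 186 185 181 165 142 121 105 101 101  93
   80  67  62  59  56  55]
 [185 186 186 185 185 185 185 186 185 185 184 180 170 153 120  98 100 101
   84  60  44  41  43  44]
 [186 185 185 185 185 186 185 185 185 185 185 184 182 167 122  82  78  88
   78  55  38  35  37  36]
 [185 186 186 186 185 185 186 185 186 186 186 185 181 158 106  59  52  61
   55  42  36  33  34  34]
 [185 185 185 186 186 186 185 186 185 186 185 185 177 139  82  44  37  39
   38  35  33  33  35  35]
 [185 185 186 185 186 186 185 186 185 185 185 184 171 124  65  38  34  33
   34  33  34  34  34  34]
 [185 186 185 186 186 186 186 186 185 185 185 181 159 105  54  36  33  32
   33  34  34  35  35  33]]
202 280
```

Run:
```python
from h import *; import pickle
a,b=pickle.load(open('f0.pkl','rb'))
print(onz(a,214.7,288,123.6),proj(a,(518.5,300,36)),proj(a,(515.8,297.5,123.6)))
g=cv2.cvtColor(a['color'],cv2.COLOR_RGB2GRAY);print(g[290:303,208:228])
```

```text
[513.7461958  299.54271713 123.6       ] (np.float64(215.0421923808501), np.float64(295.24312060292954)) (np.float64(214.16208429277657), np.float64(286.89400233295856))
[[173 173 174 173 173 172 172 165 132  79  41  31  30  31  30  31  32  34
   35  35]
 [173 173 173 171 172 172 171 159 117  64  35  30  30  30  32  31  35  43
   50  52]
 [174 173 173 173 172 173 168 146  97  50  32  30  31  30  31  32  40  53
   60  63]
 [173 173 173 173 173 172 163 129  76  43  35  35  35  35  35  39  47  57
   65  65]
 [174 174 173 173 173 170 156 117  77  58  55  54  54  53  52  52  57  62
   66  64]
 [173 173 173 173 172 168 147 113  88  79  80  80  79  79  78  75  71  66
   66  62]
 [173 173 172 173 173 164 132  97  84  84  86  88  88  84  81  75  70  65
   63  56]
 [173 173 174 173 172 159 117  72  63  75  86  93  94  80  64  58  57  56
   55  47]
 [173 174 173 173 168 147  96  50  42  57  73  87  93  80  57  43  42  43
   42  36]
 [173 173 173 173 164 128  74  39  33  38  49  62  72  64  47  34  34  36
   35  33]
 [173 173 173 173 159 113  56  34  31  31  35  39  43  40  35  31  30  29
   30  30]
 [172 174 173 169 146  96  48  30  31  30  30  32  32  30  29  27  25  24
   24  23]
 [173 173 172 161 127  74  39  29  31  30  31  31  31  30  29  28  26  23
   23  23]]
```

Call:
play_rows:
  motion:
    - [-0.09, 0.12, 0, 0.04]
    - [0, 0, 0.3, 0]
    - [0, 0, 0.4, 0]
    - [0, 0, 0.4, 0]
    - [0, 0, 0.3, 0]
    - [0, 0, 0.2, 0]
    - [0, 0, 0, 0]
    - [0, 0, 0, 0]

```text
t: 18.08
tool_pos: [448.1, 302.2, 154.9]
eef_rot: [0.008, -3.14, 0.001]
ft_force: [0.3, -0.2, 0.0]
width: 17.2
gripper_force: 61.1
```

Call:
play_rows:
  motion:
    - [0, 0, 0.2, 0]
    - [0, 0, 0.2, 0]
    - [0, 0, 0.2, 0]
    - [0, 0, 0.2, 0]
    - [0, 0, 0.1, 0]
    - [0, 0, 0, 0]
    - [0, 0, 0, 0]
    - [0, 0, 0, 0]

```text
t: 18.75
tool_pos: [448.7, 302.6, 128.8]
eef_rot: [-0.008, 3.141, 0.0]
ft_force: [0.9, 0.0, -0.8]
width: 17.1
gripper_force: 61.2
```

Run:
```python
from h import *; from plant import robot
plan(robot.get_obs(),(448.7,301.5,116.1))
```

```text
t 18.75 tcp [448.7 302.6 128.8] toolx yaw -179.7 y [-0.005  1.     0.   ] z [ 0.  0. -1.] | shift/30: [ 0.   -0.04  0.42] F [ 0.9  0.  -0.8] w 17.1
```

Call:
play_rows:
  motion:
    - [0, -0.03, 0.1, 0]
    - [0, 0, 0.1, 0]
    - [0, 0, 0.1, 0]
    - [0, 0, 0.06, 0]
    - [0, 0, 0.04, 0]
    - [0, 0, 0, 0]
    - [0, 0, 0, 0]
    - [0, 0, 0, 0]

```text
t: 19.42
tool_pos: [448.7, 301.6, 116.8]
eef_rot: [-0.008, 3.141, 0.0]
ft_force: [-0.3, -0.1, -0.3]
width: 17.1
gripper_force: 61.3
```

Call:
play_rows:
  motion:
    - [0, 0, 0.03, 0]
    - [0, 0, 0.02, 0]
    - [0, 0, 0, 0]
    - [0, 0, 0, 0]
    - [0, 0, 0, 0]
    - [0, 0, 0, 0]
    - [0, 0, 0, 0]
    - [0, 0, 0, 0]

```text
t: 20.08
tool_pos: [448.8, 301.7, 116.3]
eef_rot: [-0.008, 3.141, 0.001]
ft_force: [-2.1, -1.1, 4.7]
width: 17.3
gripper_force: 62.1
```

Seated: an upward force of 4.7 N at the original height. I release and rise.

Call:
play_rows:
  motion:
    - [0, 0, 0, 0]
    - [0, 0, 0, 0]
    - [0, 0, 0, 0]
    - [0, 0, 0, 0]
    - [0, 0, 0, 0]
    - [0, 0, 0, 0]
    - [0, 0, 0, 0]
    - [0, 0, 0, 0]
  claw: 1

```text
t: 20.75
tool_pos: [448.5, 301.5, 115.1]
eef_rot: [0.008, -3.141, 0.0]
ft_force: [-0.4, -0.7, 0.5]
width: 85.5
gripper_force: 0.0
```

Call:
play_rows:
  motion:
    - [0, 0, -0.2, 0]
    - [0, 0, -0.5, 0]
    - [0, 0, -0.8, 0]
    - [0, 0, -0.9, 0]
    - [0, 0, -0.9, 0]
    - [0, 0, -0.5, 0]
    - [0.5, 0, 0, 0]
    - [0.8, 0, 0, 0]

```text
t: 21.42
tool_pos: [412.3, 302.2, 231.8]
eef_rot: [-0.005, 3.136, 0.004]
ft_force: [-0.1, -0.5, -0.7]
width: 85.2
gripper_force: 0.0
```

Call:
play_rows:
  motion:
    - [0.8, 0.8, 0, 0]
    - [0.8, 0.8, 0, 0]
    - [0.8, 0.8, 0, 0]
    - [0.5, 0.8, 0, 0]
    - [0, 0.8, 0, 0]
    - [0, 0.5, 0, 0]
    - [0, 0, 0, 0]
    - [0, 0, 0, 0]

```text
t: 22.08
tool_pos: [322.2, 436.1, 229.3]
eef_rot: [-0.009, 3.141, -0.001]
ft_force: [0.2, -0.4, -1.3]
width: 85.4
gripper_force: 0.0
```

Run:
```python
from h import *; from plant import robot; import pickle
f=pickle.load(open('f0.pkl','rb'))
a=robot.grab_frame("scene");b=robot.grab_frame("top");plan(robot.get_obs(),(0,0,0))
for g,h in zip((a,b),f):print(cv2.absdiff(g['color'],h['color'])[(slice(270,340),slice(195,280)) if g is a else (slice(180,236),slice(150,195))].max())
I=np.vstack([cv2.resize(h['color'][265:340,200:280],None,fx=3,fy=3) for h in (a,f[0])])
I=np.hstack([cv2.resize(a['color'],(600,450)),cv2.resize(I,(200,450))])
cv2.imwrite('pics/end.png',I[:,:,::-1])
```

```text
t 22.18 tcp [322.2 435.  229.1] toolx yaw -179.75 y [-0.004  1.    -0.001] z [-0.    -0.001 -1.   ] | shift/30: [ 10.8  -14.45   7.66] F [ 0.   1.  -0.3] w 85.2
130
94
```

View pics/end.png

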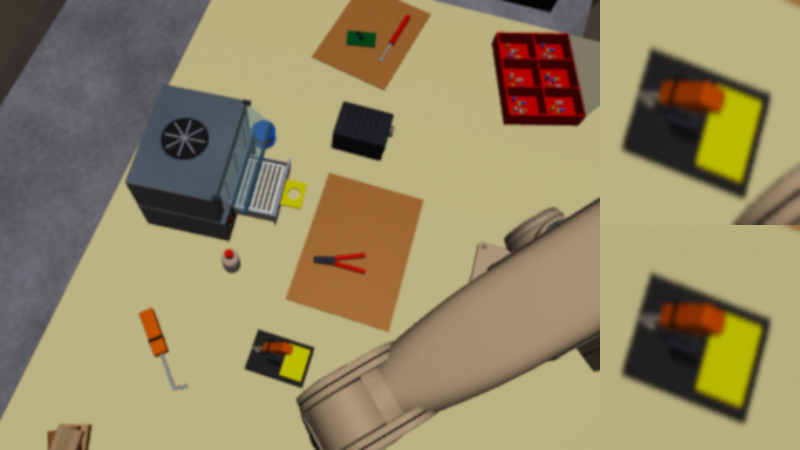

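The hook looks the same as at the start in its rest (about 235,296), the tray stands out at (250,165), and the bystanders are where they were. I hand it in.

```bash
python3 -c "
from plant import robot
print(robot.job_done())"
```

```text
the job is handed in; nothing more can be done
None
```

I drew the tray out to its stop (it stood still under about 10 N), put the hook back in its rest and handed the job in; the last picture shows the bystanders where they were, but the hand-in returned no verdict.

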